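# Set the mould-release air valve: shut, back off two turns, keep hold

### The job

The air valve on the moulding bench has been left part open. Turn its handwheel clockwise until it is fully shut against its stop, then back it off exactly two full turns, and finish standing still with the gripper still holding the wheel's crank handle, without letting go. Leave the small lever cock on the same pipe, and the spanner and loose fittings beside the valve, where they are.

Things in the scene. Friction and masses are not known exactly. Their poses are not given: they have to be found in the camera images.
- wheel (a joint): Rotation of the valve's handwheel in rad: 0 = fully closed, hard against its stop; grows anticlockwise seen from above as the valve opens, 6.283 per turn; ends at 18 (fully open). The axis is vertical. The wheel stays where it is left (constant drag of about 0.1 N m, 1.6 N at the handle); it does not rise as it turns.
- wheel_centre (a point): Point on the vertical axis of the handwheel, level with the middle of the crank handle (162 mm above the bench). The wheel is an aluminium handwheel: rim circle of 62 mm radius made of 14 mm round bar, rim top 132 mm above the bench, three spokes, hub top 134 mm. It sits on a brass valve in a pipe that runs over a 160 x 400 mm plywood board.
- handle_mid (a point): Middle of the crank handle: a plain black upright cylinder, 24 mm in diameter and 55 mm tall (from 134.5 to 189.5 mm above the bench), standing on the wheel's rim 62 mm from the wheel's axis. It spins freely on its own pin, so it can be gripped from above and led round in a horizontal circle without turning the gripper. Only its position matters.
- cock_end (a point): Outer end of the flat steel lever (80 mm long, 90 mm above the bench) of the small quarter-turn cock on the same pipe, 130 mm from the wheel's axis. Not to be moved.
- spanner: Bystander: open spanner; lies flat on the bench in front of the board. To be left alone.
- coupler: Bystander: stepped brass pipe coupler, 30 mm in diameter, 34 mm tall; stands on the board. Origin at its underside. To be left alone.
- bush: Bystander: steel bush, 34 mm in diameter, 22 mm tall; stands on the board. Origin at its underside. To be left alone.

How it is judged:
By the outcome, as a careful person would: the job done as asked, in the order asked, and still so for the second after the job is handed in, while the arm keeps its last pose, push and grip.
It also fails if it takes over 58 s, if anything falls off the work surface, if the arm or the gripper's body presses on something with over 40 N, if the wrist force passes 120 N, or if a joint passes its speed limit or range.

### The arm

A 7-joint arm with a two-finger parallel gripper is mounted at the origin on the work surface. World frame = base frame: x ahead of the robot, y to its left, z up, the work surface at z = 0. Lengths are in m, angles in rad, forces in N, time in s.
With the tool pointing down it reaches from about 0.35 to 0.9 m from the base axis. Payload 8.1 kg.
Tool frame: the origin (TCP) lies at the very end of the fingers, on their centre line; the grasp point (between the pads) lies 19 mm behind it; z points along the fingers, x is the direction in which the jaws open and shut, and the axes are right-handed (so a half turn about z gives the same grasp; the last joint's range is limited). The gripper opens to 85 mm and grips with 20 to 120 N. Pads are 22 mm wide; open, the fingers measure 114 mm over their backs; the gripper's body (76 mm by 85 mm) begins 54 mm behind the grasp point. The pads swing forward as they close: fully open they stand 13 mm farther back than shut.
Start: joints at [1.07, 0.434, 0.025, 1.573, -0.012, 1.134, -0.075], TCP at [0.242, -0.576, 0.231] pointing down, gripper open.
Joint ranges: [-2.62, 2.62], [-0.44, 2.09], [-1.27, 1.32], [0.08, 2.57], [-1.32, 4.46], [0.12, 2], [-2.74, 2.74]. Speed limits (rad/s): [2.22, 2.22, 3.01, 3.01, 3.14, 3.14, 3.14].

### API

Orientations are given as a unit quaternion [w, x, y, z].
In Python, from plant import read_state, capture, job_done, recognise gives the robot as it stands.
- The arm moves only by the shell command python3 -m inch 'ROWS' [FORCE]. ROWS is JSON, a list of rows, each an object of numbers: "tx", "ty", "tz": the shift along the tool's x, y, z in m; "rx", "ry", "rz": the turn, a rotation vector about the tool's x, y, z in rad; "hand": the gripper's target within -1 to 1 (fully open at 1, half-way at 0, shut at -1). In form: [{"tx": .., "ty": .., "tz": .., "rx": .., "ry": .., "rz": .., "hand": ..}, ...]. A call has 1 to 8 rows; each row shifts and turns the commanded pose from where the row before left it, along the tool's axes as they then stand; what a row does not reach is not made up. A row lasts 1/12 s, in which the tool goes at most 41.7 mm and 7.16 degrees, less where a joint would pass 70% of its speed; a pose out of reach is approached as far as the arm can. A call is refused whole if a number of a shift passes 0.0417 or a number of a turn 0.125, either way. A call with a gripper value outside its range is refused whole. The fingers move at their own pace and stop on an object; FORCE is the grip in N (left out, the last holds). Time passes only in rows, so rows that do not move let the fingers close. It gives the time, the measured TCP pose, the force and the opening at its end, in the units of the state.
- read_state(): the state, without advancing time (a new reading comes with each control period).
- capture(name): name is "side" or "top"; returns a dict with "frame" (384x512x3 uint8, red, green, blue), "camera_matrix" (3x3 intrinsics, pixels), "dist_coeffs" ([k1, k2, p1, p2, k3] as OpenCV has them; the pictures are not rectified), "position" and "rotation" of the camera in the world. Camera axes: x right, y down, z forward; pixel columns grow to the right and rows downward; lengths in m; the calibration is good to about 2 mm. A picture is of the moment at which its call begins. There is no depth.
- job_done(): hands the job in, once; it reports no verdict.
Trained networks look in a picture, given as the dict that the camera call returned (one of the last four; its "shot" number tells which), for a name from the list of things; names that differ only in an ending like _2 or _b are one class to them, and where a whole thing is asked for, a point or a joint stands for the part that bears it (a point fixed in the world has none). Each returns a list of dicts, best first, with "conf" (0 to 1); they miss things now and then, are a little off and sometimes report something else, mostly with a low value. They report only what shows in the picture. A call takes as long as a camera call.
- recognise(picture, name): "pixel" ([row, column] in pixels, amid what is visible of it).
The state is a dict: "clock": time; "q": joint angles; "joint_velocities": joint speeds; "effort": joint torques, N m; "eef_pos": TCP position; "orientation": TCP orientation; "wrist_force": force on the tool from outside, world axes, zero at the start; "moment": the same for the moment, N m; "opening": finger opening in m.
Only numpy, scipy, OpenCV 4.12 (cv2) and the standard library are available. Lean on these libraries where they do the work, as an engineer would, in place of code of your own. Each camera call takes 0.05 s, during which the arm holds its last target.

## Working session

There is one attempt and no reset: what is moved stays moved. The work goes in short steps, Python scripts to look and compute and a shell command to move; the robot and the scene stay as the last step left them, time stands still between calls to the robot, and variables do not carry over. Pictures are saved under pics/ and viewed, and the job is handed in when it is done.

```bash
mkdir -p pics; ls; cat > h.py <<'E'
import numpy as np,cv2
from plant import read_state,capture,job_done,recognise
from scipy.spatial.transform import Rotation as R
def ray(p,rc):
    u=cv2.undistortPoints(np.array([[[rc[1],rc[0]]]],float),np.array(p["camera_matrix"]),np.array(p["dist_coeffs"])).ravel()
    d=np.array(p["rotation"])@np.array([u[0],u[1],1.]);return np.array(p["position"]),d
def atz(p,rc,z):
    o,d=ray(p,rc);return o+d*(z-o[2])/d[2]
def proj(p,X):
    Rm=np.array(p["rotation"]);X=np.atleast_2d(X).astype(float)
    Xc=(X-np.array(p["position"]))@Rm
    q,_=cv2.projectPoints(Xc,np.zeros(3),np.zeros(3),np.array(p["camera_matrix"]),np.array(p["dist_coeffs"]));return q.reshape(-1,2)[:,::-1]
def save(p,n):cv2.imwrite('pics/'+n,cv2.cvtColor(p["frame"],cv2.COLOR_RGB2BGR))
def st():
    s=read_state();print(round(s["clock"],3),np.round(s["eef_pos"],4),np.round(s["orientation"],4),'F',np.round(s["wrist_force"],1),'op',round(s["opening"],4));return s
E
python3 - <<'E'
from h import *
s=st();print(np.round(R.from_quat(s["orientation"],scalar_first=True).as_matrix(),3))
for n in("top","side"):
    p=capture(n);save(p,n+'0.png');print(n,p["position"])
    for k in("wheel","wheel_centre","handle_mid","cock_end","spanner","coupler","bush"):
        try:
            r=recognise(p,k)
            for d in r[:2]:print(k,np.round(d["pixel"],1),round(d["conf"],2),np.round(atz(p,d["pixel"],{"handle_mid":.162,"wheel":.132}.get(k,.09)),3))
        except Exception as e:print(k,e)
E
```

```text
pics
0.0 [ 0.2419 -0.5757  0.2305] [-4.000e-04  8.328e-01 -5.535e-01 -7.000e-04] F [ 0.  -0.   0.4] op 0.0854
[[ 0.387 -0.922 -0.001]
 [-0.922 -0.387  0.001]
 [-0.002  0.    -1.   ]]
top [0.41189078 0.00120488 0.83339039]
wheel matmul: Input operand 1 has a mismatch in its core dimension 0, with gufunc signature (n?,k),(k,m?)->(n?,m?) (size 3 is different from 4)
wheel_centre matmul: Input operand 1 has a mismatch in its core dimension 0, with gufunc signature (n?,k),(k,m?)->(n?,m?) (size 3 is different from 4)
handle_mid matmul: Input operand 1 has a mismatch in its core dimension 0, with gufunc signature (n?,k),(k,m?)->(n?,m?) (size 3 is different from 4)
cock_end matmul: Input operand 1 has a mismatch in its core dimension 0, with gufunc signature (n?,k),(k,m?)->(n?,m?) (size 3 is different from 4)
spanner matmul: Input operand 1 has a mismatch in its core dimension 0, with gufunc signature (n?,k),(k,m?)->(n?,m?) (size 3 is different from 4)
coupler matmul: Input operand 1 has a mismatch in its core dimension 0, with gufunc signature (n?,k),(k,m?)->(n?,m?) (size 3 is different fro
[... 366 characters left out ...]
 1 has a mismatch in its core dimension 0, with gufunc signature (n?,k),(k,m?)->(n?,m?) (size 3 is different from 4)
handle_mid matmul: Input operand 1 has a mismatch in its core dimension 0, with gufunc signature (n?,k),(k,m?)->(n?,m?) (size 3 is different from 4)
spanner matmul: Input operand 1 has a mismatch in its core dimension 0, with gufunc signature (n?,k),(k,m?)->(n?,m?) (size 3 is different from 4)
coupler matmul: Input operand 1 has a mismatch in its core dimension 0, with gufunc signature (n?,k),(k,m?)->(n?,m?) (size 3 is different from 4)
bush matmul: Input operand 1 has a mismatch in its core dimension 0, with gufunc signature (n?,k),(k,m?)->(n?,m?) (size 3 is different from 4)
```

```bash
sed -i 's/d=np.array(p\["rotation"\])@/d=RM(p)@/; s/Rm=np.array(p\["rotation"\]);/Rm=RM(p);/' h.py; sed -i '3a def RM(p):return R.from_quat(p["rotation"],scalar_first=True).as_matrix()' h.py
python3 - <<'E'
from h import *
for n in("top","side"):
    p=capture(n);save(p,n+'1.png');print(n,RM(p)[:,2])
    for k in("wheel","wheel_centre","handle_mid","cock_end","spanner","coupler","bush"):
            r=recognise(p,k)
            for d in r[:2]:print(k,np.round(d["pixel"],1),round(d["conf"],2),np.round(atz(p,d["pixel"],{"handle_mid":.162,"wheel":.132,"wheel_centre":.134,"spanner":0,"coupler":.03,"bush":.03}.get(k,.09)),3))
E
```

```text
top [ 0.16833121  0.0275542  -0.98534531]
wheel [158.4 309.8] 0.9 [ 0.576 -0.068  0.132]
wheel [230.5 303.3] 0.27 [ 0.447 -0.053  0.132]
wheel_centre [160.2 308.8] 0.64 [ 0.572 -0.066  0.134]
handle_mid [172.8 338.3] 0.68 [ 0.543 -0.113  0.162]
handle_mid [160.9 311.2] 0.63 [ 0.564 -0.067  0.162]
cock_end [151.4 377.8] 0.59 [ 0.598 -0.202  0.09 ]
spanner [232.5 300.9] 0.8 [ 0.45  -0.059  0.   ]
bush [148.7 279.3] 0.47 [ 0.621 -0.015  0.03 ]
bush [158.3 309.8] 0.43 [ 0.6   -0.078  0.03 ]
side [ 0.1349903  -0.88171497 -0.45205788]
wheel [175.4 247.2] 0.72 [ 0.569 -0.055  0.132]
wheel_centre [174.1 247.3] 0.88 [ 0.569 -0.057  0.134]
handle_mid [152.9 262.5] 0.83 [ 0.546 -0.107  0.162]
cock_end [162.2 255.9] 0.56 [ 0.581 -0.227  0.09 ]
coupler [153.9 263.3] 0.73 [ 0.594 -0.441  0.03 ]
bush [231.7 216.1] 0.51 [0.622 0.004 0.03 ]
```

View pics/top0.png

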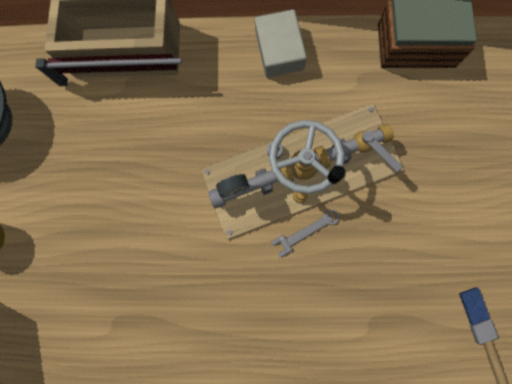

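View pics/side0.png

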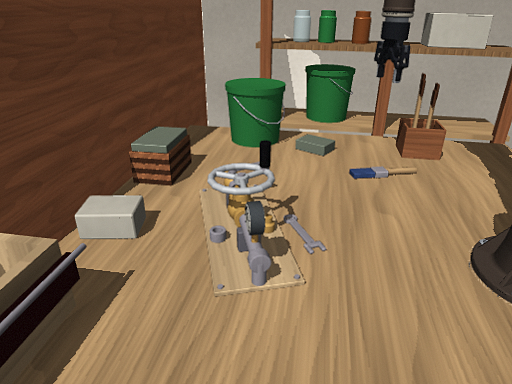

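```bash
cat > fit.py <<'E'
from h import *
from scipy.optimize import minimize
def hdl(c,a,z):return np.array([c[0]+.062*np.cos(a),c[1]+.062*np.sin(a),z])
t=np.linspace(0,2*np.pi,120,endpoint=False)
def cost(p,c):
    hsv=cv2.GaussianBlur(cv2.cvtColor(p["frame"],cv2.COLOR_RGB2HSV),(0,0),1).astype(np.float32)
    P=np.c_[c[0]+.062*np.cos(t),c[1]+.062*np.sin(t),np.full(120,.1285)]
    q=proj(p,P).astype(np.float32)
    v=cv2.remap(hsv[...,1],q[:,1],q[:,0],cv2.INTER_LINEAR).ravel()
    return np.minimum(v,60).mean()
def run(tag):
    ps=[capture("top"),capture("side")]
    for w in([0],[1],[0,1]):
        f=lambda c:sum(cost(ps[i],c) for i in w)
        b=min(((f((x,y)),x,y) for x in np.arange(.55,.595,.003) for y in np.arange(-.085,-.04,.003)))
        r=minimize(f,b[1:],method="Nelder-Mead",options=dict(initial_simplex=[b[1:],(b[1]+.003,b[2]),(b[1],b[2]+.003)]));print(w,np.round(r.x,4),round(r.fun,1))
    return ps,r.x
if __name__=="__main__":
    ps,c=run(0)
    for n,p in zip("ts",ps):
        d=recognise(p,"handle_mid");print([(np.round(k["pixel"],1),round(k["conf"],2)) for k in d])
        # dark blob
        g=p["frame"].max(2);m=(g<45).astype(np.uint8);k,l,s,ce=cv2.connectedComponentsWithStats(m)
        for i in range(1,k):
            if 50<s[i,4]<2000:print('blob',ce[i][::-1].round(1),s[i])
        q=proj(p,[hdl(c,a,.162) for a in t]); 
        im=cv2.cvtColor(p["frame"],cv2.COLOR_RGB2BGR);r0,c0=int(q[:,0].mean())-60,int(q[:,1].mean())-70
        im=cv2.resize(im[r0:r0+120,c0:c0+140],None,fx=5,fy=5,interpolation=cv2.INTER_CUBIC)
        for z,col in((.1285,(0,0,255)),):
            for a in proj(p,[hdl(c,a,z) for a in t]):cv2.circle(im,(int((a[1]-c0+.5)*5),int((a[0]-r0+.5)*5)),1,col,-1)
        cv2.imwrite(f'pics/fit_{n}.png',im);print(r0,c0)
E
python3 fit.py
```

```text
[0] [ 0.5814 -0.0607] 13.3
[1] [ 0.5818 -0.0518] 8.2
[0, 1] [ 0.582 -0.058] 25.5
[]
blob [ 43.  434.7] [397  42  77   3 216]
blob [ 58.4 426.1] [382  50  88  18 997]
blob [ 56.6 115.7] [ 56  53 118   8 458]
blob [ 69.8 101.3] [  39   60  138   25 1006]
blob [120.4   4.9] [  0  84  12  61 361]
blob [174.2 336. ] [328 166  17  18 207]
blob [180.9 243.9] [240 175   9  12  55]
91 235
[(array([154.1, 264.1]), 0.81)]
blob [ 10.9 398.3] [383   8  31   5  66]
blob [ 46.7 392.8] [ 375   21   35   60 1315]
blob [140.9 175.9] [167 130  20  23 116]
blob [151.6 178.7] [169 140  21  24 127]
blob [153.6 264.7] [260 140  11  28 272]
blob [166.4 179.7] [170 147  21  38 230]
blob [250.  503.8] [493 225  19  43 425]
blob [232.1 256.3] [250 229  14   6  52]
blob [287.2  32. ] [  0 252  71  71 459]
blob [272.6 479.5] [471 252  27  42 134]
100 170
```

View pics/fit_t.png

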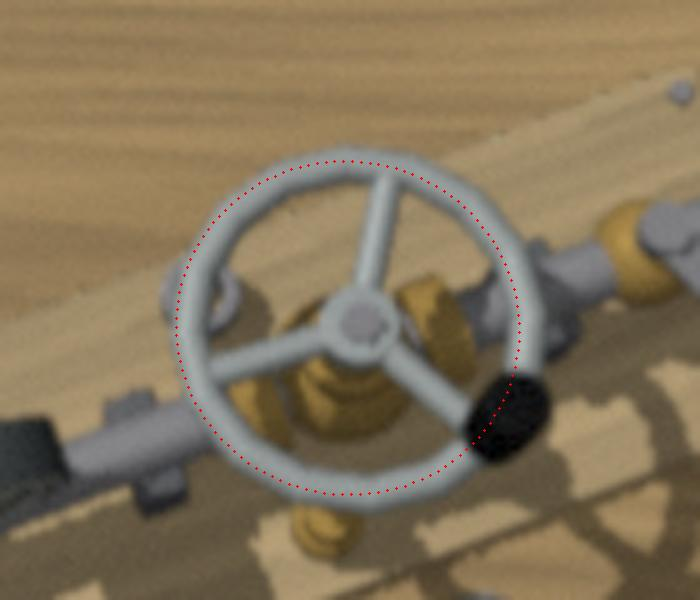

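View pics/fit_s.png

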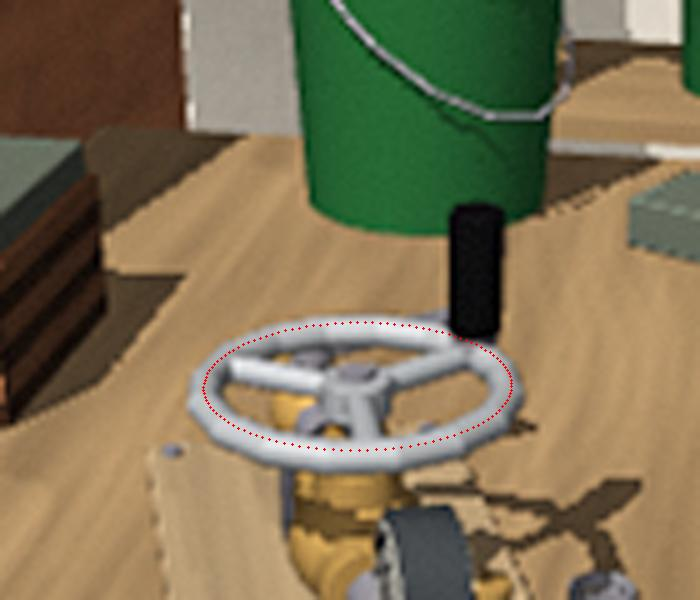

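```bash
python3 - <<'E'
s=open('fit.py').read()
a=s.index("def cost");b=s.index("def run")
s=s[:a]+'''def cost(p,c):
    f=p["frame"].astype(np.float32);m=((f[...,0]-f[...,2]<12)&(f.max(2)>115)).astype(np.float32)
    m=cv2.GaussianBlur(m,(0,0),.7)
    tot=0
    for r,w in((.050,-1),(.0525,-1),(.058,1),(.062,1),(.066,1),(.0715,-1),(.074,-1)):
        q=proj(p,np.c_[c[0]+r*np.cos(t),c[1]+r*np.sin(t),np.full(120,.125)]).astype(np.float32)
        tot-=w*cv2.remap(m,q[:,1],q[:,0],cv2.INTER_LINEAR).mean()
    return tot
'''+s[b:]
s=s.replace(".1285,(0","0.125,(0").replace("r.fun,1","r.fun,3")
open('fit.py','w').write(s)
E
python3 fit.py | grep -v blob
python3 - <<'E'
import cv2,numpy as np
a=cv2.imread('pics/fit_t.png');b=cv2.imread('pics/fit_s.png');cv2.imwrite('pics/fit2.png',cv2.resize(np.hstack([a,b]),(800,343)))
E
```

```text
[0] [ 0.5835 -0.0608] -2.015
[1] [ 0.5847 -0.0604] -1.03
[0, 1] [ 0.584  -0.0605] -3.02
[(array([172.8, 340.6]), 0.73)]
90 237
[(array([153.7, 262.4]), 0.54)]
100 170
```

View pics/fit2.png

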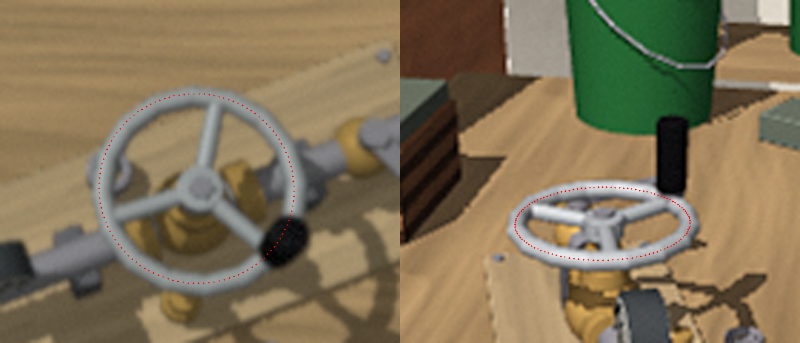

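```bash
python3 - <<'E'
from h import *
T=capture("top");S=capture("side")
print('hub top',atz(T,(155,307.2),.134))
# side hub (605,213)of zoom-> 
print('hub side',atz(S,(100+213*1.75/5-.5,170+205*1.75/5-.5),.134))
print('handle blob z.162 top',atz(T,(174.2,336.0),.162),atz(T,(172.8,340.6),.162))
print('side',atz(S,(153.6,264.7),.162))
def tri(a,b):
    (o,d),(p,e)=ray(T,a),ray(S,b);x=np.linalg.lstsq(np.c_[d,-e],p-o,rcond=None)[0];print((o+d*x[0]),(p+e*x[1]))
tri((174,336.5),(153.6,264.7));tri((155,307.2),(100+213*1.75/5-.5,170+205*1.75/5-.5))
f=T["frame"].astype(float);m=((f[...,0]-f[...,2]<12)&(f.max(2)>115))
cv2.imwrite('pics/m.png',cv2.resize(m[90:210,237:377].astype(np.uint8)*255,None,fx=4,fy=4))
print(f[157,268:280].astype(int).tolist(),f[157,338:350].astype(int).tolist())
E
```

```text
hub top [ 0.58171544 -0.06319761  0.134     ]
hub side [ 0.58112782 -0.05490237  0.134     ]
handle blob z.162 top [ 0.54078295 -0.10895636  0.162     ] [ 0.54314912 -0.11690325  0.162     ]
side [ 0.5413665  -0.10408473  0.162     ]
[ 0.5416014  -0.11023348  0.15951541] [ 0.54224397 -0.11018604  0.15963125]
[ 0.58269181 -0.06356788  0.129979  ] [ 0.58296993 -0.06353824  0.1300438 ]
[[151, 137, 111], [144, 143, 136], [151, 158, 154], [166, 171, 171], [162, 169, 168], [145, 150, 150], [124, 129, 127], [99, 103, 103], [73, 76, 77], [61, 62, 61], [64, 61, 60], [71, 65, 58]] [[157, 163, 161], [173, 178, 179], [162, 168, 168], [144, 150, 149], [124, 129, 127], [103, 108, 107], [84, 87, 86], [86, 87, 89], [83, 85, 87], [71, 69, 75], [55, 54, 57], [49, 51, 52]]
```

View pics/m.png

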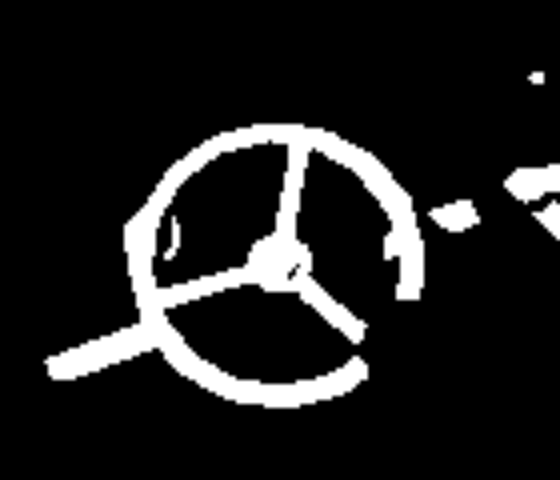

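Top view: hub near (155, 307), handle near (174, 336). Side view: handle near (154, 265). Triangulating puts the wheel centre at about (0.583, -0.063) and the handle at about (0.542, -0.110). The two are 62 mm apart, as they should be. Moving over the handle.

```bash
python3 -m inch '[{"tx":-0.015,"ty":-0.022,"hand":1},{"tx":-0.02,"ty":-0.029},{"tx":-0.02,"ty":-0.029},{"tx":-0.02,"ty":-0.029},{"tx":-0.02,"ty":-0.029},{"tx":-0.02,"ty":-0.029},{"tx":-0.02,"ty":-0.029},{"tx":-0.02,"ty":-0.029}]' 30; python3 -m inch '[{"tx":-0.02,"ty":-0.029},{"tx":-0.02,"ty":-0.029},{"tx":-0.02,"ty":-0.029},{"tx":-0.02,"ty":-0.029},{"tx":-0.02,"ty":-0.029},{"tx":-0.02,"ty":-0.029},{"tx":-0.02,"ty":-0.029},{"tx":-0.015,"ty":-0.022}]'
```

```text
invalid input
invalid input
```

```bash
python3 -m inch '[{"tx":-0.015,"ty":-0.022,"tz":0,"rx":0,"ry":0,"rz":0,"hand":1},{"tx":-0.02,"ty":-0.029,"tz":0,"rx":0,"ry":0,"rz":0,"hand":1},{"tx":-0.02,"ty":-0.029,"tz":0,"rx":0,"ry":0,"rz":0,"hand":1},{"tx":-0.02,"ty":-0.029,"tz":0,"rx":0,"ry":0,"rz":0,"hand":1}]' 30
```

```text
clock: 2.43
eef_pos: [0.314, -0.4637, 0.2313]
orientation: [0.0, 0.833, -0.554, 0.0]
wrist_force: [0.9, -0.4, 0.5]
opening: 0.0854
```

```bash
python3 -m inch '[{"tx":-0.02,"ty":-0.029,"tz":0,"rx":0,"ry":0,"rz":0,"hand":1},{"tx":-0.02,"ty":-0.029,"tz":0,"rx":0,"ry":0,"rz":0,"hand":1},{"tx":-0.02,"ty":-0.029,"tz":0,"rx":0,"ry":0,"rz":0,"hand":1},{"tx":-0.02,"ty":-0.029,"tz":0,"rx":0,"ry":0,"rz":0,"hand":1},{"tx":-0.02,"ty":-0.029,"tz":0,"rx":0,"ry":0,"rz":0,"hand":1},{"tx":-0.02,"ty":-0.029,"tz":0,"rx":0,"ry":0,"rz":0,"hand":1},{"tx":-0.02,"ty":-0.029,"tz":0,"rx":0,"ry":0,"rz":0,"hand":1},{"tx":-0.02,"ty":-0.029,"tz":0,"rx":0,"ry":0,"rz":0,"hand":1}]' 30
python3 -m inch '[{"tx":-0.02,"ty":-0.029,"tz":0,"rx":0,"ry":0,"rz":0,"hand":1},{"tx":-0.02,"ty":-0.029,"tz":0,"rx":0,"ry":0,"rz":0,"hand":1},{"tx":-0.02,"ty":-0.029,"tz":0,"rx":0,"ry":0,"rz":0,"hand":1},{"tx":-0.018,"ty":-0.028,"tz":0,"rx":0,"ry":0,"rz":0,"hand":1},{"tx":0,"ty":0,"tz":0,"rx":0,"ry":0,"rz":0,"hand":1}]' 30
python3 - <<'E'
from h import *
for n in("top","side"):
    p=capture(n);save(p,n+'2.png')
s=st();print(np.round(s["q"],2));print(np.round(R.from_quat(s["orientation"],scalar_first=True).as_matrix(),3))
E
```

```text
clock: 3.1
eef_pos: [0.4662, -0.226, 0.2316]
orientation: [0.0, 0.833, -0.554, 0.0]
wrist_force: [1.0, -1.4, 0.7]
opening: 0.0854
clock: 3.52
eef_pos: [0.5447, -0.1033, 0.2315]
orientation: [-0.002, 0.835, -0.55, 0.0]
wrist_force: [-0.5, 0.6, -0.2]
opening: 0.0853
3.617 [ 0.5418 -0.1095  0.2312] [-1.000e-04  8.338e-01 -5.521e-01 -1.000e-04] F [-0.9 -1.  -1.2] op 0.0855
[ 0.26  0.33 -0.21  1.74  0.08  1.08 -1.14]
[[ 0.39  -0.921 -0.   ]
 [-0.921 -0.39   0.   ]
 [-0.    -0.    -1.   ]]
```

View pics/side2.png

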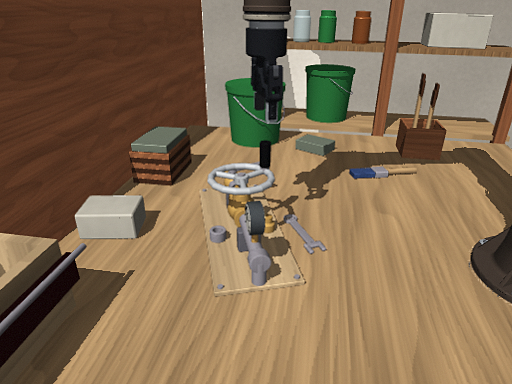

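View pics/top2.png

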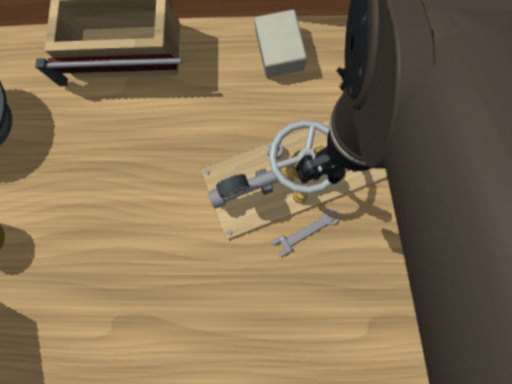

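Side view: the open gripper (col ~267) hangs directly above the handle (col 265). The fingers line up one behind the other. Descending and gripping.

```bash
python3 -m inch '[{"tx":0,"ty":0,"tz":0.02,"rx":0,"ry":0,"rz":0,"hand":1},{"tx":0,"ty":0,"tz":0.02,"rx":0,"ry":0,"rz":0,"hand":1},{"tx":0,"ty":0,"tz":0.02,"rx":0,"ry":0,"rz":0,"hand":1},{"tx":0,"ty":0,"tz":0.02,"rx":0,"ry":0,"rz":0,"hand":1},{"tx":0,"ty":0,"tz":0.006,"rx":0,"ry":0,"rz":0,"hand":1},{"tx":0,"ty":0,"tz":0,"rx":0,"ry":0,"rz":0,"hand":0}]' 30
python3 -m inch '[{"tx":0,"ty":0,"tz":0,"rx":0,"ry":0,"rz":0,"hand":-0.2},{"tx":0,"ty":0,"tz":0,"rx":0,"ry":0,"rz":0,"hand":-1},{"tx":0,"ty":0,"tz":0,"rx":0,"ry":0,"rz":0,"hand":-1},{"tx":0,"ty":0,"tz":0,"rx":0,"ry":0,"rz":0,"hand":-1}]' 30
python3 - <<'E'
from h import *
p=capture("side");save(p,'side3.png');st()
E
```

```text
clock: 4.12
eef_pos: [0.5396, -0.1123, 0.1439]
orientation: [0.001, 0.832, -0.554, -0.001]
wrist_force: [0.1, -0.2, 0.5]
opening: 0.0751
clock: 4.45
eef_pos: [0.5419, -0.1111, 0.1464]
orientation: [-0.0, 0.833, -0.554, 0.001]
wrist_force: [-0.4, 3.1, 1.3]
opening: 0.0258
4.5 [ 0.5419 -0.111   0.1464] [-4.000e-04  8.329e-01 -5.535e-01  8.000e-04] F [-1.7 -0.5  4.4] op 0.0234
```

View pics/side3.png

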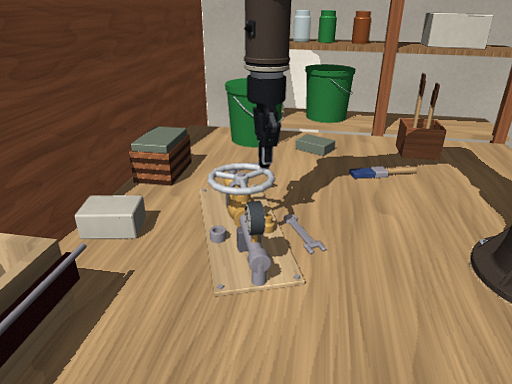

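```bash
Z='"tz":0,"rx":0,"ry":0,"rz":0,"hand":-1'; true
python3 -m inch '[{"tx":0,"ty":0,"tz":0,"rx":0,"ry":0,"rz":0,"hand":-1},{"tx":0,"ty":0,"tz":0,"rx":0,"ry":0,"rz":0,"hand":-1},{"tx":0,"ty":0,"tz":0,"rx":0,"ry":0,"rz":0,"hand":-1}]' 70
python3 -c "from h import *;st()"
python3 -m inch '[{"tx":0.0009,"ty":0.0018,"tz":0,"rx":0,"ry":0,"rz":0,"hand":-1},{"tx":0,"ty":0,"tz":0,"rx":0,"ry":0,"rz":0,"hand":-1},{"tx":0,"ty":0,"tz":0,"rx":0,"ry":0,"rz":0,"hand":-1}]' 70
python3 -c "from h import *;st()"
```

```text
clock: 4.75
eef_pos: [0.5419, -0.1111, 0.1465]
orientation: [-0.0, 0.833, -0.553, 0.001]
wrist_force: [-1.7, 0.8, 7.0]
opening: 0.0225
4.75 [ 0.5419 -0.1111  0.1465] [-3.000e-04  8.329e-01 -5.535e-01  8.000e-04] F [-1.7  0.8  7. ] op 0.0225
clock: 5.0
eef_pos: [0.5418, -0.1112, 0.1465]
orientation: [-0.002, 0.833, -0.553, 0.001]
wrist_force: [4.2, 3.0, 2.1]
opening: 0.0225
5.0 [ 0.5418 -0.1112  0.1465] [-0.0016  0.8332 -0.5529  0.0013] F [4.2 3.  2.1] op 0.0225
```

```bash
cat > tab.py <<'E'
import sys;from h import *
# tab.py th0deg stepdeg n [x y start command]  -> rows
def tab(c,th0,step,n,start=None,ex=(.39,-.921),ey=(-.921,-.39),r=.062):
    ex=np.array(ex);ey=np.array(ey);c=np.array(c)
    pos=lambda a:c+r*np.array([np.cos(a),np.sin(a)])
    cur=np.array(start) if start is not None else pos(np.radians(th0))
    for k in range(1,n+1):
        d=pos(np.radians(th0+step*k))-cur
        tx,ty=round(float(d@ex),4),round(float(d@ey),4);cur=cur+tx*ex+ty*ey
        print(k,round(th0+step*k,1),tx,ty)
    print('end',cur)
E
cat > ck.py <<'E'
from h import *
import sys
C=np.array([.583,-.063])
s=read_state();d=np.array(s["eef_pos"][:2])-C;a=np.arctan2(d[1],d[0]);F=np.array(s["wrist_force"])
ft=F[:2]@[-np.sin(a),np.cos(a)];fr=F[:2]@[np.cos(a),np.sin(a)]
print(round(s["clock"],2),'th',round(np.degrees(a),1),'r',round(1000*np.hypot(*d),1),'Ft',round(ft,1),'Fr',round(fr,1),'Fz',round(F[2],1),'op',round(1e3*s["opening"],1),np.round(s["eef_pos"],4))
open('log.txt','a').write(f"{s['clock']} {s['eef_pos'][0]} {s['eef_pos'][1]} {s['eef_pos'][2]} {F[0]} {F[1]} {F[2]}\n")
sys.exit(abs(ft)>(float(sys.argv[1]) if len(sys.argv)>1 else 10))
E
python3 ck.py; python3 -c "
from tab import *
tab((.583,-.063),-130.6,-9,40,start=(.5419-.0013,-.1111-.0015))"
```

```text
5.0 th -130.5 r 63.4 Ft 1.2 Fr -5.0 Fz 2.1 op 22.5 [ 0.5418 -0.1112  0.1465]
1 -139.6 -0.0106 0.0008
2 -148.6 -0.0094 0.0021
3 -157.6 -0.0097 0.0007
4 -166.6 -0.0097 -0.0008
5 -175.6 -0.0095 -0.0024
6 -184.6 -0.0089 -0.0038
7 -193.6 -0.0083 -0.0052
8 -202.6 -0.0073 -0.0064
9 -211.6 -0.0062 -0.0074
10 -220.6 -0.005 -0.0084
11 -229.6 -0.0037 -0.009
12 -238.6 -0.0022 -0.0095
13 -247.6 -0.0006 -0.0097
14 -256.6 0.0008 -0.0097
15 -265.6 0.0024 -0.0094
16 -274.6 0.0038 -0.0089
17 -283.6 0.0052 -0.0083
18 -292.6 0.0064 -0.0073
19 -301.6 0.0074 -0.0063
20 -310.6 0.0084 -0.005
21 -319.6 0.009 -0.0036
22 -328.6 0.0095 -0.0022
23 -337.6 0.0097 -0.0007
24 -346.6 0.0097 0.0009
25 -355.6 0.0094 0.0024
26 -364.6 0.0089 0.0038
27 -373.6 0.0083 0.0051
28 -382.6 0.0073 0.0064
29 -391.6 0.0063 0.0075
30 -400.6 0.005 0.0083
31 -409.6 0.0036 0.009
32 -418.6 0.0022 0.0095
33 -427.6 0.0007 0.0097
34 -436.6 -0.0009 0.0097
35 -445.6 -0.0024 0.0094
36 -454.6 -0.0038 0.009
37 -463.6 -0.0051 0.0082
38 -472.6 -0.0064 0.0074
39 -481.6 -0.0075 0.0062
40 -490.6 -0.0083 0.005
end [ 0.5426859 -0.1100875]False
```

```bash
python3 -m inch '[{"tx":-0.0106,"ty":0.0008,"tz":0,"rx":0,"ry":0,"rz":0,"hand":-1}]' 70 >/dev/null && python3 ck.py && python3 -m inch '[{"tx":-0.0094,"ty":0.0021,"tz":0,"rx":0,"ry":0,"rz":0,"hand":-1}]' >/dev/null && python3 ck.py && python3 -m inch '[{"tx":-0.0097,"ty":0.0007,"tz":0,"rx":0,"ry":0,"rz":0,"hand":-1}]' >/dev/null && python3 ck.py && python3 -m inch '[{"tx":-0.0097,"ty":-0.0008,"tz":0,"rx":0,"ry":0,"rz":0,"hand":-1}]' >/dev/null && python3 ck.py
```

```text
5.08 th -137.6 r 63.0 Ft 2.5 Fr 10.0 Fz 14.8 op 22.3 [ 0.5364 -0.1055  0.1464]False
```

```bash
sed -i 's/sys.exit(abs/sys.exit(int(abs/; s/else 10))$/else 10)))/' ck.py; tail -1 ck.py; python3 -m inch '[{"tx":-0.0094,"ty":0.0021,"tz":0,"rx":0,"ry":0,"rz":0,"hand":-1}]' >/dev/null && python3 ck.py && python3 -m inch '[{"tx":-0.0097,"ty":0.0007,"tz":0,"rx":0,"ry":0,"rz":0,"hand":-1}]' >/dev/null && python3 ck.py && python3 -m inch '[{"tx":-0.0097,"ty":-0.0008,"tz":0,"rx":0,"ry":0,"rz":0,"hand":-1}]' >/dev/null && python3 ck.py
```

```text
sys.exit(int(abs(ft)>(float(sys.argv[1]) if len(sys.argv)>1 else 10)))
5.17 th -147.4 r 63.2 Ft 1.7 Fr 3.4 Fz 9.0 op 22.3 [ 0.5298 -0.0971  0.1464]
5.25 th -156.6 r 63.2 Ft 2.9 Fr 2.5 Fz 8.1 op 22.4 [ 0.525  -0.088   0.1465]
5.33 th -165.9 r 63.1 Ft 1.6 Fr 2.2 Fz 8.3 op 22.4 [ 0.5218 -0.0784  0.1464]
```

Turning smoothly with low forces. Continuing clockwise.

```bash
python3 -m inch '[{"tx":-0.0095,"ty":-0.0024,"tz":0,"rx":0,"ry":0,"rz":0,"hand":-1}]' >/dev/null && python3 ck.py && python3 -m inch '[{"tx":-0.0089,"ty":-0.0038,"tz":0,"rx":0,"ry":0,"rz":0,"hand":-1}]' >/dev/null && python3 ck.py && python3 -m inch '[{"tx":-0.0083,"ty":-0.0052,"tz":0,"rx":0,"ry":0,"rz":0,"hand":-1}]' >/dev/null && python3 ck.py && python3 -m inch '[{"tx":-0.0073,"ty":-0.0064,"tz":0,"rx":0,"ry":0,"rz":0,"hand":-1}]' >/dev/null && python3 ck.py && python3 -m inch '[{"tx":-0.0062,"ty":-0.0074,"tz":0,"rx":0,"ry":0,"rz":0,"hand":-1}]' >/dev/null && python3 ck.py && python3 -m inch '[{"tx":-0.005,"ty":-0.0084,"tz":0,"rx":0,"ry":0,"rz":0,"hand":-1}]' >/dev/null && python3 ck.py && python3 -m inch '[{"tx":-0.0037,"ty":-0.009,"tz":0,"rx":0,"ry":0,"rz":0,"hand":-1}]' >/dev/null && python3 ck.py && python3 -m inch '[{"tx":-0.0022,"ty":-0.0095,"tz":0,"rx":0,"ry":0,"rz":0,"hand":-1}]' >/dev/null && python3 ck.py
```

```text
5.42 th -175.0 r 63.0 Ft 1.7 Fr 1.6 Fz 9.5 op 22.7 [ 0.5203 -0.0685  0.1464]
5.5 th 175.9 r 62.9 Ft 2.3 Fr 1.6 Fz 9.1 op 22.5 [ 0.5203 -0.0585  0.1464]
5.58 th 166.7 r 62.7 Ft 1.8 Fr 1.1 Fz 7.3 op 22.7 [ 0.522  -0.0485  0.1465]
5.67 th 157.5 r 62.5 Ft 2.2 Fr 0.2 Fz 7.3 op 22.5 [ 0.5252 -0.0391  0.1464]
5.75 th 148.4 r 62.4 Ft 1.3 Fr -0.6 Fz 7.4 op 22.1 [ 0.5299 -0.0303  0.1465]
5.83 th 139.3 r 62.2 Ft 1.1 Fr -1.4 Fz 7.3 op 22.7 [ 0.5358 -0.0224  0.1465]
5.92 th 130.2 r 62.0 Ft 1.6 Fr -2.4 Fz 7.4 op 22.4 [ 0.543  -0.0156  0.1465]
6.0 th 121.1 r 61.9 Ft 2.7 Fr -3.2 Fz 6.3 op 22.6 [ 0.551  -0.01    0.1464]
```

```bash
python3 -m inch '[{"tx":-0.0006,"ty":-0.0097,"tz":0,"rx":0,"ry":0,"rz":0,"hand":-1}]' >/dev/null && python3 ck.py && python3 -m inch '[{"tx":0.0008,"ty":-0.0097,"tz":0,"rx":0,"ry":0,"rz":0,"hand":-1}]' >/dev/null && python3 ck.py && python3 -m inch '[{"tx":0.0024,"ty":-0.0094,"tz":0,"rx":0,"ry":0,"rz":0,"hand":-1}]' >/dev/null && python3 ck.py && python3 -m inch '[{"tx":0.0038,"ty":-0.0089,"tz":0,"rx":0,"ry":0,"rz":0,"hand":-1}]' >/dev/null && python3 ck.py && python3 -m inch '[{"tx":0.0052,"ty":-0.0083,"tz":0,"rx":0,"ry":0,"rz":0,"hand":-1}]' >/dev/null && python3 ck.py && python3 -m inch '[{"tx":0.0064,"ty":-0.0073,"tz":0,"rx":0,"ry":0,"rz":0,"hand":-1}]' >/dev/null && python3 ck.py && python3 -m inch '[{"tx":0.0074,"ty":-0.0063,"tz":0,"rx":0,"ry":0,"rz":0,"hand":-1}]' >/dev/null && python3 ck.py && python3 -m inch '[{"tx":0.0084,"ty":-0.005,"tz":0,"rx":0,"ry":0,"rz":0,"hand":-1}]' >/dev/null && python3 ck.py
cat > cf.py <<'E'
import numpy as np
from scipy.optimize import least_squares
L=np.loadtxt('log.txt')[1:]
for free in(0,1):
    r=least_squares(lambda p:np.hypot(L[:,1]-p[0],L[:,2]-p[1])-(p[2] if free else .062),[.583,-.063,.062]);print(r.x.round(4),'rms mm',1e3*np.sqrt((r.fun**2).mean()))
E
python3 cf.py
```

```text
6.08 th 112.1 r 61.7 Ft 2.9 Fr -3.7 Fz 7.8 op 22.5 [ 0.5598 -0.0058  0.1465]
6.17 th 103.0 r 61.5 Ft 2.1 Fr -5.4 Fz 7.4 op 22.4 [ 0.5691 -0.0031  0.1465]
6.25 th 94.1 r 61.3 Ft 1.2 Fr -3.8 Fz 7.7 op 22.6 [ 0.5787 -0.0018  0.1465]
6.33 th 85.1 r 61.2 Ft 2.3 Fr -4.7 Fz 8.9 op 22.5 [ 0.5883 -0.002   0.1464]
6.42 th 76.0 r 61.1 Ft 1.9 Fr -5.1 Fz 9.7 op 22.1 [ 0.5978 -0.0037  0.1465]
6.5 th 66.9 r 61.0 Ft 2.1 Fr -5.1 Fz 10.3 op 22.4 [ 0.6069 -0.0069  0.1465]
6.58 th 57.9 r 61.0 Ft 1.8 Fr -6.8 Fz 10.6 op 22.6 [ 0.6154 -0.0114  0.1465]
6.67 th 48.9 r 60.9 Ft 1.7 Fr -7.1 Fz 10.8 op 22.8 [ 0.6231 -0.0171  0.1464]
[ 0.5821 -0.0637  0.062 ] rms mm 0.03656213709489014
[ 0.5821 -0.0637  0.062 ] rms mm 0.03611547551343589
```

```bash
sed -i 's/C=np.array.*/C=np.array([.5821,-.0637])/' ck.py; python3 -m inch '[{"tx":0.0093,"ty":-0.0025,"tz":0,"rx":0,"ry":0,"rz":0,"hand":-1}]' >/dev/null && python3 ck.py && python3 -m inch '[{"tx":0.0095,"ty":-0.0022,"tz":0,"rx":0,"ry":0,"rz":0,"hand":-1}]' >/dev/null && python3 ck.py && python3 -m inch '[{"tx":0.0097,"ty":-0.0007,"tz":0,"rx":0,"ry":0,"rz":0,"hand":-1}]' >/dev/null && python3 ck.py && python3 -m inch '[{"tx":0.0097,"ty":0.0009,"tz":0,"rx":0,"ry":0,"rz":0,"hand":-1}]' >/dev/null && python3 ck.py && python3 -m inch '[{"tx":0.0094,"ty":0.0024,"tz":0,"rx":0,"ry":0,"rz":0,"hand":-1}]' >/dev/null && python3 ck.py && python3 -m inch '[{"tx":0.0089,"ty":0.0038,"tz":0,"rx":0,"ry":0,"rz":0,"hand":-1}]' >/dev/null && python3 ck.py && python3 -m inch '[{"tx":0.0083,"ty":0.0051,"tz":0,"rx":0,"ry":0,"rz":0,"hand":-1}]' >/dev/null && python3 ck.py && python3 -m inch '[{"tx":0.0073,"ty":0.0064,"tz":0,"rx":0,"ry":0,"rz":0,"hand":-1}]' >/dev/null && python3 ck.py && python3 -m inch '[{"tx":0.0063,"ty":0.0075,"tz":0,"rx":0,"ry":0,"rz":0,"hand":-1}]' >/dev/null && python3 ck.py && python3 -m inch '[{"tx":0.005,"ty":0.0083,"tz":0,"rx":0,"ry":0,"rz":0,"hand":-1}]' >/dev/null && python3 ck.py
```

```text
6.75 th 40.1 r 61.9 Ft 2.2 Fr -0.2 Fz 7.2 op 22.5 [ 0.6295 -0.0238  0.1465]
6.83 th 31.3 r 62.0 Ft 2.0 Fr -3.7 Fz 9.5 op 22.4 [ 0.6351 -0.0315  0.1465]
6.92 th 22.4 r 62.0 Ft 2.4 Fr -4.1 Fz 8.7 op 22.4 [ 0.6395 -0.0401  0.1465]
7.0 th 19.9 r 62.1 Ft 40.2 Fr -7.1 Fz 19.1 op 22.5 [ 0.6405 -0.0426  0.1464]
```

```bash
python3 -m inch '[{"tx":0,"ty":0,"tz":0,"rx":0,"ry":0,"rz":0,"hand":-1},{"tx":0,"ty":0,"tz":0,"rx":0,"ry":0,"rz":0,"hand":-1}]' >/dev/null; python3 ck.py
python3 - <<'E'
from h import *
p=capture("side");save(p,'side4.png');p=capture("top");save(p,'top4.png');s=read_state();print(np.round(s["q"],2),np.round(s["moment"],2))
E
```

```text
7.17 th 20.4 r 62.0 Ft 18.8 Fr -4.6 Fz 13.4 op 22.5 [ 0.6402 -0.0421  0.1464]
[ 0.13  0.55 -0.21  1.61  0.12  1.   -1.29] [3.45 2.25 0.03]
```

View pics/side4.png

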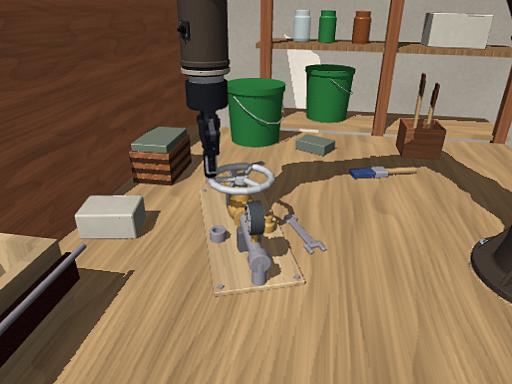

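View pics/top4.png

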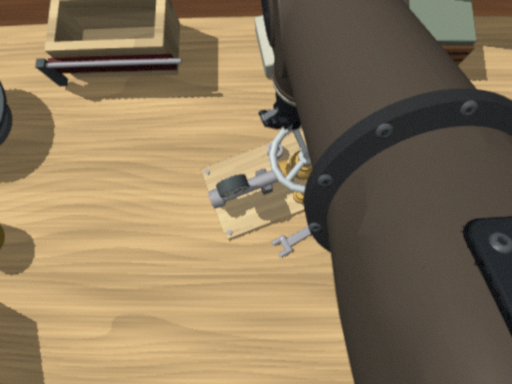

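```bash
python3 -m inch '[{"tx":0.003,"ty":0.0002,"tz":0,"rx":0,"ry":0,"rz":0,"hand":-1},{"tx":0.003,"ty":0.0002,"tz":0,"rx":0,"ry":0,"rz":0,"hand":-1},{"tx":0,"ty":0,"tz":0,"rx":0,"ry":0,"rz":0,"hand":-1},{"tx":0,"ty":0,"tz":0,"rx":0,"ry":0,"rz":0,"hand":-1},{"tx":0,"ty":0,"tz":0,"rx":0,"ry":0,"rz":0,"hand":-1}]' >/dev/null; python3 ck.py
python3 -m inch '[{"tx":-0.006,"ty":-0.0004,"tz":0,"rx":0,"ry":0,"rz":0,"hand":-1},{"tx":0,"ty":0,"tz":0,"rx":0,"ry":0,"rz":0,"hand":-1},{"tx":0,"ty":0,"tz":0,"rx":0,"ry":0,"rz":0,"hand":-1},{"tx":0,"ty":0,"tz":0,"rx":0,"ry":0,"rz":0,"hand":-1}]' >/dev/null; python3 ck.py
python3 -m inch '[{"tx":-0.004,"ty":-0.0002,"tz":0,"rx":0,"ry":0,"rz":0,"hand":-1},{"tx":0,"ty":0,"tz":0,"rx":0,"ry":0,"rz":0,"hand":-1},{"tx":0,"ty":0,"tz":0,"rx":0,"ry":0,"rz":0,"hand":-1},{"tx":0,"ty":0,"tz":0,"rx":0,"ry":0,"rz":0,"hand":-1}]' >/dev/null; python3 ck.py
```

```text
7.68 th 20.0 r 62.1 Ft 33.5 Fr -6.9 Fz 17.8 op 23.2 [ 0.6404 -0.0424  0.1464]
8.02 th 20.3 r 62.0 Ft 19.3 Fr -3.9 Fz 12.5 op 22.2 [ 0.6403 -0.0421  0.1465]
8.35 th 20.6 r 62.0 Ft 10.1 Fr -2.0 Fz 10.0 op 22.7 [ 0.6401 -0.0419  0.1465]
```

Hard stop confirmed: the tangential force grew linearly with push while the angle hardly moved. Unloaded, the stop sits at a TCP angle of about 20.9°. Now the two turns back.

```bash
python3 -c "
from tab import *
c=np.array((.5821,-.0637));a=np.radians(17.1)
tab(c,20.9,9,40)
print(.062*np.radians(3.8))"; python3 cf.py
```

```text
1 29.9 -0.0097 0.0004
2 38.9 -0.0096 0.0019
3 47.9 -0.0091 0.0034
4 56.9 -0.0084 0.0048
5 65.9 -0.0077 0.0061
6 74.9 -0.0065 0.0071
7 83.9 -0.0054 0.0082
8 92.9 -0.0041 0.0088
9 101.9 -0.0026 0.0094
10 110.9 -0.0011 0.0096
11 119.9 0.0004 0.0098
12 128.9 0.002 0.0095
13 137.9 0.0034 0.0091
14 146.9 0.0048 0.0085
15 155.9 0.006 0.0076
16 164.9 0.0072 0.0066
17 173.9 0.0081 0.0053
18 182.9 0.0088 0.0041
19 191.9 0.0094 0.0026
20 200.9 0.0097 0.0011
21 209.9 0.0097 -0.0004
22 218.9 0.0095 -0.0019
23 227.9 0.0091 -0.0034
24 236.9 0.0085 -0.0048
25 245.9 0.0076 -0.0061
26 254.9 0.0066 -0.0071
27 263.9 0.0054 -0.0082
28 272.9 0.004 -0.0088
29 281.9 0.0026 -0.0094
30 290.9 0.0011 -0.0096
31 299.9 -0.0004 -0.0098
32 308.9 -0.0019 -0.0095
33 317.9 -0.0034 -0.0091
34 326.9 -0.0048 -0.0085
35 335.9 -0.006 -0.0076
36 344.9 -0.0072 -0.0066
37 353.9 -0.0081 -0.0053
38 362.9 -0.0089 -0.0041
39 371.9 -0.0093 -0.0026
40 380.9 -0.0097 -0.0011
end [ 0.64002068 -0.04158224]
0.00411199571769864
[ 0.5821 -0.0637  0.062 ] rms mm 0.04009181112080072
[ 0.5821 -0.0637  0.062 ] rms mm 0.038987660854141674
```

```bash
python3 -m inch '[{"tx":-0.0041,"ty":0,"tz":0,"rx":0,"ry":0,"rz":0,"hand":-1},{"tx":-0.0097,"ty":0.0004,"tz":0,"rx":0,"ry":0,"rz":0,"hand":-1},{"tx":-0.0096,"ty":0.0019,"tz":0,"rx":0,"ry":0,"rz":0,"hand":-1},{"tx":-0.0091,"ty":0.0034,"tz":0,"rx":0,"ry":0,"rz":0,"hand":-1}]' >/dev/null; python3 ck.py && python3 -m inch '[{"tx":-0.0084,"ty":0.0048,"tz":0,"rx":0,"ry":0,"rz":0,"hand":-1},{"tx":-0.0077,"ty":0.0061,"tz":0,"rx":0,"ry":0,"rz":0,"hand":-1},{"tx":-0.0065,"ty":0.0071,"tz":0,"rx":0,"ry":0,"rz":0,"hand":-1},{"tx":-0.0054,"ty":0.0082,"tz":0,"rx":0,"ry":0,"rz":0,"hand":-1},{"tx":-0.0041,"ty":0.0088,"tz":0,"rx":0,"ry":0,"rz":0,"hand":-1},{"tx":-0.0026,"ty":0.0094,"tz":0,"rx":0,"ry":0,"rz":0,"hand":-1},{"tx":-0.0011,"ty":0.0096,"tz":0,"rx":0,"ry":0,"rz":0,"hand":-1}]' >/dev/null && python3 ck.py && python3 -m inch '[{"tx":0.0004,"ty":0.0098,"tz":0,"rx":0,"ry":0,"rz":0,"hand":-1},{"tx":0.002,"ty":0.0095,"tz":0,"rx":0,"ry":0,"rz":0,"hand":-1},{"tx":0.0034,"ty":0.0091,"tz":0,"rx":0,"ry":0,"rz":0,"hand":-1},{"tx":0.0048,"ty":0.0085,"tz":0,"rx":0,"ry":0,"rz":0,"hand":-1},{"tx":0.006,"ty":0.0076,"tz":0,"rx":0,"ry":0,"rz":0,"hand":-1}]' >/dev/null && python3 ck.py && python3 -m inch '[{"tx":0.0072,"ty":0.0066,"tz":0,"rx":0,"ry":0,"rz":0,"hand":-1},{"tx":0.0081,"ty":0.0053,"tz":0,"rx":0,"ry":0,"rz":0,"hand":-1},{"tx":0.0088,"ty":0.0041,"tz":0,"rx":0,"ry":0,"rz":0,"hand":-1},{"tx":0.0094,"ty":0.0026,"tz":0,"rx":0,"ry":0,"rz":0,"hand":-1},{"tx":0.0097,"ty":0.0011,"tz":0,"rx":0,"ry":0,"rz":0,"hand":-1}]' >/dev/null && python3 ck.py
```

```text
8.68 th 47.9 r 62.0 Ft -0.7 Fr -1.8 Fz 7.1 op 22.6 [ 0.6236 -0.0177  0.1465]
9.27 th 111.1 r 62.0 Ft -2.3 Fr -4.7 Fz 5.1 op 22.5 [ 0.5597 -0.0058  0.1465]
9.68 th 155.8 r 62.1 Ft -2.6 Fr -5.0 Fz 5.6 op 22.3 [ 0.5254 -0.0383  0.1465]
10.1 th -159.6 r 62.2 Ft -1.9 Fr -3.9 Fz 7.7 op 22.6 [ 0.5238 -0.0854  0.1464]
```

Good; finishing turn one and going on into turn two.

```bash
python3 -m inch '[{"tx":0.0097,"ty":-0.0004,"tz":0,"rx":0,"ry":0,"rz":0,"hand":-1},{"tx":0.0095,"ty":-0.0019,"tz":0,"rx":0,"ry":0,"rz":0,"hand":-1},{"tx":0.0091,"ty":-0.0034,"tz":0,"rx":0,"ry":0,"rz":0,"hand":-1},{"tx":0.0085,"ty":-0.0048,"tz":0,"rx":0,"ry":0,"rz":0,"hand":-1},{"tx":0.0076,"ty":-0.0061,"tz":0,"rx":0,"ry":0,"rz":0,"hand":-1}]' >/dev/null; python3 ck.py && python3 -m inch '[{"tx":0.0066,"ty":-0.0071,"tz":0,"rx":0,"ry":0,"rz":0,"hand":-1},{"tx":0.0054,"ty":-0.0082,"tz":0,"rx":0,"ry":0,"rz":0,"hand":-1},{"tx":0.004,"ty":-0.0088,"tz":0,"rx":0,"ry":0,"rz":0,"hand":-1},{"tx":0.0026,"ty":-0.0094,"tz":0,"rx":0,"ry":0,"rz":0,"hand":-1},{"tx":0.0011,"ty":-0.0096,"tz":0,"rx":0,"ry":0,"rz":0,"hand":-1}]' >/dev/null && python3 ck.py && python3 -m inch '[{"tx":-0.0004,"ty":-0.0098,"tz":0,"rx":0,"ry":0,"rz":0,"hand":-1},{"tx":-0.0019,"ty":-0.0095,"tz":0,"rx":0,"ry":0,"rz":0,"hand":-1},{"tx":-0.0034,"ty":-0.0091,"tz":0,"rx":0,"ry":0,"rz":0,"hand":-1},{"tx":-0.0048,"ty":-0.0085,"tz":0,"rx":0,"ry":0,"rz":0,"hand":-1},{"tx":-0.006,"ty":-0.0076,"tz":0,"rx":0,"ry":0,"rz":0,"hand":-1}]' >/dev/null && python3 ck.py && python3 -m inch '[{"tx":-0.0072,"ty":-0.0066,"tz":0,"rx":0,"ry":0,"rz":0,"hand":-1},{"tx":-0.0081,"ty":-0.0053,"tz":0,"rx":0,"ry":0,"rz":0,"hand":-1},{"tx":-0.0089,"ty":-0.0041,"tz":0,"rx":0,"ry":0,"rz":0,"hand":-1},{"tx":-0.0093,"ty":-0.0026,"tz":0,"rx":0,"ry":0,"rz":0,"hand":-1},{"tx":-0.0097,"ty":-0.0011,"tz":0,"rx":0,"ry":0,"rz":0,"hand":-1}]' >/dev/null && python3 ck.py; python3 cf.py
```

```text
10.52 th -114.8 r 62.2 Ft -2.1 Fr -2.3 Fz 11.4 op 22.7 [ 0.556  -0.1201  0.1464]
10.93 th -70.1 r 62.2 Ft -2.5 Fr -2.4 Fz 11.4 op 22.4 [ 0.6033 -0.1221  0.1464]
11.35 th -25.1 r 62.0 Ft -1.5 Fr 0.0 Fz 9.7 op 22.5 [ 0.6383 -0.0901  0.1465]
11.77 th 20.6 r 62.0 Ft -1.9 Fr 1.0 Fz 7.7 op 22.6 [ 0.6401 -0.0419  0.1465]
[ 0.5821 -0.0637  0.062 ] rms mm 0.06392314067487104
[ 0.5821 -0.0638  0.062 ] rms mm 0.05284718746497785
```

One full turn is done (angle 20.6°, still slightly lagging the command). Second turn with the same rows.

```bash
python3 -m inch '[{"tx":-0.0097,"ty":0.0004,"tz":0,"rx":0,"ry":0,"rz":0,"hand":-1},{"tx":-0.0096,"ty":0.0019,"tz":0,"rx":0,"ry":0,"rz":0,"hand":-1},{"tx":-0.0091,"ty":0.0034,"tz":0,"rx":0,"ry":0,"rz":0,"hand":-1}]' >/dev/null; python3 ck.py && python3 -m inch '[{"tx":-0.0084,"ty":0.0048,"tz":0,"rx":0,"ry":0,"rz":0,"hand":-1},{"tx":-0.0077,"ty":0.0061,"tz":0,"rx":0,"ry":0,"rz":0,"hand":-1},{"tx":-0.0065,"ty":0.0071,"tz":0,"rx":0,"ry":0,"rz":0,"hand":-1},{"tx":-0.0054,"ty":0.0082,"tz":0,"rx":0,"ry":0,"rz":0,"hand":-1},{"tx":-0.0041,"ty":0.0088,"tz":0,"rx":0,"ry":0,"rz":0,"hand":-1},{"tx":-0.0026,"ty":0.0094,"tz":0,"rx":0,"ry":0,"rz":0,"hand":-1},{"tx":-0.0011,"ty":0.0096,"tz":0,"rx":0,"ry":0,"rz":0,"hand":-1}]' >/dev/null && python3 ck.py && python3 -m inch '[{"tx":0.0004,"ty":0.0098,"tz":0,"rx":0,"ry":0,"rz":0,"hand":-1},{"tx":0.002,"ty":0.0095,"tz":0,"rx":0,"ry":0,"rz":0,"hand":-1},{"tx":0.0034,"ty":0.0091,"tz":0,"rx":0,"ry":0,"rz":0,"hand":-1},{"tx":0.0048,"ty":0.0085,"tz":0,"rx":0,"ry":0,"rz":0,"hand":-1},{"tx":0.006,"ty":0.0076,"tz":0,"rx":0,"ry":0,"rz":0,"hand":-1}]' >/dev/null && python3 ck.py && python3 -m inch '[{"tx":0.0072,"ty":0.0066,"tz":0,"rx":0,"ry":0,"rz":0,"hand":-1},{"tx":0.0081,"ty":0.0053,"tz":0,"rx":0,"ry":0,"rz":0,"hand":-1},{"tx":0.0088,"ty":0.0041,"tz":0,"rx":0,"ry":0,"rz":0,"hand":-1},{"tx":0.0094,"ty":0.0026,"tz":0,"rx":0,"ry":0,"rz":0,"hand":-1},{"tx":0.0097,"ty":0.0011,"tz":0,"rx":0,"ry":0,"rz":0,"hand":-1}]' >/dev/null && python3 ck.py
```

```text
12.02 th 48.0 r 61.9 Ft -2.5 Fr -0.7 Fz 8.0 op 22.3 [ 0.6235 -0.0177  0.1465]
12.6 th 111.2 r 62.0 Ft -2.4 Fr -4.9 Fz 6.8 op 22.3 [ 0.5597 -0.0059  0.1464]
13.02 th 155.9 r 62.1 Ft -1.7 Fr -5.5 Fz 5.3 op 22.2 [ 0.5254 -0.0383  0.1465]
13.43 th -159.5 r 62.2 Ft -2.0 Fr -4.6 Fz 7.7 op 22.7 [ 0.5238 -0.0854  0.1464]
```

```bash
python3 -m inch '[{"tx":0.0097,"ty":-0.0004,"tz":0,"rx":0,"ry":0,"rz":0,"hand":-1},{"tx":0.0095,"ty":-0.0019,"tz":0,"rx":0,"ry":0,"rz":0,"hand":-1},{"tx":0.0091,"ty":-0.0034,"tz":0,"rx":0,"ry":0,"rz":0,"hand":-1},{"tx":0.0085,"ty":-0.0048,"tz":0,"rx":0,"ry":0,"rz":0,"hand":-1},{"tx":0.0076,"ty":-0.0061,"tz":0,"rx":0,"ry":0,"rz":0,"hand":-1}]' >/dev/null; python3 ck.py && python3 -m inch '[{"tx":0.0066,"ty":-0.0071,"tz":0,"rx":0,"ry":0,"rz":0,"hand":-1},{"tx":0.0054,"ty":-0.0082,"tz":0,"rx":0,"ry":0,"rz":0,"hand":-1},{"tx":0.004,"ty":-0.0088,"tz":0,"rx":0,"ry":0,"rz":0,"hand":-1},{"tx":0.0026,"ty":-0.0094,"tz":0,"rx":0,"ry":0,"rz":0,"hand":-1},{"tx":0.0011,"ty":-0.0096,"tz":0,"rx":0,"ry":0,"rz":0,"hand":-1}]' >/dev/null && python3 ck.py && python3 -m inch '[{"tx":-0.0004,"ty":-0.0098,"tz":0,"rx":0,"ry":0,"rz":0,"hand":-1},{"tx":-0.0019,"ty":-0.0095,"tz":0,"rx":0,"ry":0,"rz":0,"hand":-1},{"tx":-0.0034,"ty":-0.0091,"tz":0,"rx":0,"ry":0,"rz":0,"hand":-1},{"tx":-0.0048,"ty":-0.0085,"tz":0,"rx":0,"ry":0,"rz":0,"hand":-1},{"tx":-0.006,"ty":-0.0076,"tz":0,"rx":0,"ry":0,"rz":0,"hand":-1}]' >/dev/null && python3 ck.py && python3 -m inch '[{"tx":-0.0072,"ty":-0.0066,"tz":0,"rx":0,"ry":0,"rz":0,"hand":-1},{"tx":-0.0081,"ty":-0.0053,"tz":0,"rx":0,"ry":0,"rz":0,"hand":-1},{"tx":-0.0089,"ty":-0.0041,"tz":0,"rx":0,"ry":0,"rz":0,"hand":-1},{"tx":-0.006,"ty":-0.0017,"tz":0,"rx":0,"ry":0,"rz":0,"hand":-1}]' >/dev/null && python3 ck.py; python3 -m inch '[{"tx":0,"ty":0,"tz":0,"rx":0,"ry":0,"rz":0,"hand":-1},{"tx":0,"ty":0,"tz":0,"rx":0,"ry":0,"rz":0,"hand":-1},{"tx":0,"ty":0,"tz":0,"rx":0,"ry":0,"rz":0,"hand":-1}]' >/dev/null; python3 ck.py
```

```text
13.85 th -114.8 r 62.2 Ft -2.5 Fr -2.8 Fz 10.9 op 22.3 [ 0.556  -0.1201  0.1464]
14.27 th -70.1 r 62.1 Ft -2.5 Fr -1.7 Fz 11.5 op 22.0 [ 0.6033 -0.1221  0.1464]
14.68 th -25.2 r 62.1 Ft -2.4 Fr 0.1 Fz 9.7 op 22.3 [ 0.6383 -0.0901  0.1465]
15.02 th 9.1 r 61.9 Ft -2.0 Fr 2.0 Fz 7.3 op 22.6 [ 0.6433 -0.0539  0.1465]
15.27 th 9.5 r 61.9 Ft 2.2 Fr 2.4 Fz 7.0 op 22.5 [ 0.6432 -0.0534  0.1465]
```

```bash
python3 -m inch '[{"tx":-0.0059,"ty":-0.0012,"tz":0,"rx":0,"ry":0,"rz":0,"hand":-1},{"tx":-0.004,"ty":-0.0004,"tz":0,"rx":0,"ry":0,"rz":0,"hand":-1},{"tx":-0.0022,"ty":-0.0001,"tz":0,"rx":0,"ry":0,"rz":0,"hand":-1},{"tx":0,"ty":0,"tz":0,"rx":0,"ry":0,"rz":0,"hand":-1},{"tx":0,"ty":0,"tz":0,"rx":0,"ry":0,"rz":0,"hand":-1},{"tx":0,"ty":0,"tz":0,"rx":0,"ry":0,"rz":0,"hand":-1}]' >/dev/null; python3 ck.py;  python3 -m inch '[{"tx":0,"ty":0,"tz":0,"rx":0,"ry":0,"rz":0,"hand":-1},{"tx":0,"ty":0,"tz":0,"rx":0,"ry":0,"rz":0,"hand":-1},{"tx":0,"ty":0,"tz":0,"rx":0,"ry":0,"rz":0,"hand":-1}]' >/dev/null; python3 ck.py
```

```text
15.77 th 20.6 r 61.9 Ft 0.4 Fr 2.9 Fz 7.7 op 22.8 [ 0.64   -0.0419  0.1465]
16.02 th 20.6 r 61.9 Ft -0.1 Fr 2.3 Fz 7.1 op 22.3 [ 0.64   -0.0419  0.1465]
```

```bash
python3 -m inch '[{"tx":-0.0004,"ty":0,"tz":0,"rx":0,"ry":0,"rz":0,"hand":-1},{"tx":0,"ty":0,"tz":0,"rx":0,"ry":0,"rz":0,"hand":-1},{"tx":0,"ty":0,"tz":0,"rx":0,"ry":0,"rz":0,"hand":-1},{"tx":0,"ty":0,"tz":0,"rx":0,"ry":0,"rz":0,"hand":-1},{"tx":0,"ty":0,"tz":0,"rx":0,"ry":0,"rz":0,"hand":-1},{"tx":0,"ty":0,"tz":0,"rx":0,"ry":0,"rz":0,"hand":-1}]' >/dev/null; python3 ck.py
python3 - <<'E'
from h import *
p=capture("side");save(p,'side5.png');p=capture("top");save(p,'top5.png');s=st();print(np.round(s["joint_velocities"],3))
a=cv2.imread('pics/side5.png');b=cv2.imread('pics/top5.png');cv2.imwrite('pics/end.png',cv2.resize(np.hstack([a,b]),(800,300)))
E
```

```text
16.52 th 20.6 r 61.9 Ft -0.0 Fr 4.1 Fz 7.3 op 22.3 [ 0.64   -0.0419  0.1465]
16.617 [ 0.64   -0.0419  0.1465] [-0.0011  0.833  -0.5532  0.0011] F [2.5 1.  6.7] op 0.0225
[ 0.001 -0.001 -0.    -0.    -0.001 -0.002 -0.   ]
```

View pics/end.png

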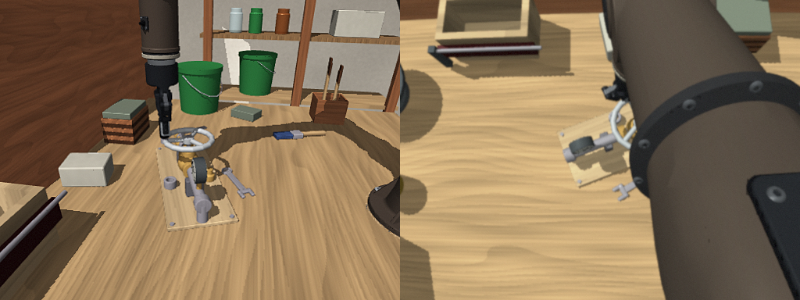

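```bash
python3 -m inch '[{"tx":-0.0004,"ty":0,"tz":0,"rx":0,"ry":0,"rz":0,"hand":-1},{"tx":0,"ty":0,"tz":0,"rx":0,"ry":0,"rz":0,"hand":-1},{"tx":0,"ty":0,"tz":0,"rx":0,"ry":0,"rz":0,"hand":-1},{"tx":0,"ty":0,"tz":0,"rx":0,"ry":0,"rz":0,"hand":-1},{"tx":0,"ty":0,"tz":0,"rx":0,"ry":0,"rz":0,"hand":-1},{"tx":0,"ty":0,"tz":0,"rx":0,"ry":0,"rz":0,"hand":-1}]' >/dev/null; python3 ck.py; python3 - <<'E'
from h import *
p=capture("side")
for k in("spanner","bush","coupler"):print(k,[(np.round(d["pixel"],1),round(d["conf"],2)) for d in recognise(p,k)[:2]])
a=cv2.imread('pics/side0.png').astype(int);b=p["frame"][...,::-1].astype(int);print('diff spanner/bush zone',np.abs(a-b)[210:300,205:330].mean())
s=st();print(np.abs(s["joint_velocities"]).max());job_done()
E
```

```text
17.12 th 20.7 r 61.9 Ft -0.7 Fr 2.4 Fz 6.5 op 22.4 [ 0.64   -0.0418  0.1465]
spanner [(array([235.7, 303.6]), 0.92)]
bush [(array([233.1, 219.9]), 0.67)]
coupler [(array([223.5, 270.6]), 0.56)]
diff spanner/bush zone 6.9475851851851855
17.317 [ 0.64   -0.0418  0.1465] [-0.0011  0.8329 -0.5534  0.0013] F [ 3.5 -0.3  6.1] op 0.0224
0.0014443642814576747
the job is handed in; nothing more can be done
```

The valve is shut and backed off two full turns. The job is handed in at 17.3 s, with the gripper still holding the crank handle.

- **Shutting:** I turned the wheel about 210° clockwise until it met the stop. Static push rose from 19 to 34 N while the wheel moved only about 0.4°, which confirmed a hard stop. Extrapolated to no load, the stop is at a tool angle of about 20.9°.
- **Backing off:** I then turned it 720° anticlockwise without releasing the handle. The last reading was 20.7°, about 0.2° short of exactly two turns. The 20.9° is an extrapolation from readings under load, so the true error could differ by a few tenths of a degree.
- **Final state:** The arm is still (joint speeds below 0.002 rad/s), the tangential force is about 0.7 N, and the opening is 22.4 mm around the 24 mm handle. The highest tangential force I read was 40 N, as the wheel met the stop. I only read forces between moves, so a brief higher peak could have gone unseen.
- **Surroundings:** In the side pictures the spanner and bush show no movement. The recogniser also put the coupler on the board, but its first report of the coupler was a mistake, so there is nothing to compare that with. The arm hid the cock from the top camera at the end, so I did not check it by picture. The gripper stayed above 140 mm and the lever is at 90 mm.
- **Check without a clear result:** The before-and-after picture difference around the spanner and bush was not zero (mean 6.9 grey levels). I put that down to the arm's shadow and the moved wheel, but did not look into it further.

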